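# Find the covered release notch of a sample case and press it

## Robot

A 6-joint arm with a two-finger parallel gripper is mounted at the origin on a cart in front of the work surface, level with it; the furniture and walls round the work are solid. World frame = base frame: x ahead of the robot, y to its left, z up, the work surface at z = 0. Lengths are in mm, angles in rad, forces in N, time in s.
With the tool pointing down it reaches from about 275 to 875 mm from the base axis. Payload 12.5 kg.
Tool frame: the origin (TCP) lies between the finger pads; the fingertips stand robot.tcp_to_tips ahead of it and the grasp point (between the pads) lies 6 mm ahead of it (robot.tcp_to_tips is the distance from the TCP to the fingertips, in mm); z points along the fingers, y is the line along which they close (so a half turn about z gives the same grasp; the last joint's range is limited). The gripper opens to 85 mm and grips with 20 to 120 N. Pads are 22 mm wide; open, the fingers measure 114 mm over their backs; the gripper's body (76 mm by 85 mm) begins 54 mm behind the grasp point. The pads swing forward as they close: fully open they stand 13 mm farther back than shut.
Start: joints at [-1.347, 0.351, 1.652, -0, 1.139, -0.085], TCP at [167.173, -523.964, 256.29] pointing down, gripper open.
Joint ranges: [-2.75, 2.75], [-0.79, 2.1], [0.01, 2.65], [-1.57, 4.71], [0.07, 3.14], [-2.87, 2.87]. Speed limits (rad/s): [2.22, 2.22, 2.79, 3.14, 3.14, 3.14].

## Interface

Orientations are given as a unit quaternion [w, x, y, z].
In Python, from workcell import status, vision, ticket, robot gives the robot as it stands.
- The arm moves only by the tool arm_command, never from a script. Its argument "steps" is a list that holds one entry, the list of rows, each a list of 7 numbers: the shift along the tool's x, y, z in units of 0.5 m (1.0 is 0.5 m), then the turn, a rotation vector about the tool's x, y, z in units of 0.5 rad (1.0 is 0.5 rad), then the opening, from 0 (shut) to 1 (fully open). In form: [[[tx, ty, tz, rx, ry, rz, gripper], ...]]. A call has 1 to 5 rows; each row is the pose to reach, as a shift and turn from the pose commanded when the call began, along the tool's axes at that moment; what a row does not reach only later rows make up. A row lasts 1/8 s, in which the tool goes at most 62.5 mm and 10.7 degrees, less where a joint would pass 70% of its speed; a pose out of reach is approached as far as the arm can. A call with a number of a shift or a turn outside -1 to 1 is refused whole. A call with a gripper value outside its range is refused whole. The fingers move at their own pace and stop on an object; the grip force is fixed at half the most. Time passes only in rows, so rows that repeat a pose let the fingers close. It gives the time, the measured TCP pose, the force, the opening and the grip force at its end, in the units of the state.
- status.state(): the state, without advancing time (a new reading comes with each control period).
- vision.get_image(name): name is "scene" or "top" or "wrist"; returns a dict with "img" (420x560x3 uint8, red, green, blue), "range_z" (420x560 float32, mm along the optical axis (not along the pixel's ray), 0 where there is no reading), "K" (3x3 intrinsics, pixels), "R" (3x3) and "t" (3): a world point X has camera coordinates R X + t. Camera axes: x right, y down, z forward; pixel columns grow to the right and rows downward; lengths in mm; the calibration is good to about 2 mm. A picture is of the moment at which its call begins.
- ticket.finish_job(): hands the job in; it is judged then, once.
The state is a dict: "t": time; "joints": joint angles; "joint_velocities": joint speeds; "joint_torque": joint torques, N m; "position": TCP position; "ee_rot": TCP orientation; "wrist_force": force on the tool from outside, world axes, zero at the start; "ft_torque": the same for the moment, N m; "width": finger opening in mm; "grip_force": force on a finger pad.
Only numpy, scipy, OpenCV 4.12 (cv2) and the standard library are available. Lean on these libraries where they do the work, as an engineer would, in place of code of your own. Each camera call takes 0.05 s, during which the arm holds its last target. There are 200 camera calls.

## Task

The grey sample case is locked; its release lies in a notch hidden under one of the six identical metal plates along its front edge. Feel along that edge from above with the closed fingertips until a plate gives way, press down inside the notch until the release is fully home and the lid springs ajar, then come away. Leave the lid itself and the small things beside the case alone; nothing is to be gripped or lifted.

Things in the scene. Friction and masses are not known exactly. Their poses are not given: they have to be found in the camera images.
- case: Fixed, heavy grey box, 120 mm deep (x), 230 mm wide (y), 50 mm high, with a flat lid on its rear part; the lid begins 27 mm behind the middle line of the front strip and its top is 10 mm above the strip. Origin: centre of the underside, on the worktop; x to the rear, away from the robot, y along the front edge to the robot's left, z up.
- strip_mid (a point): Middle of the metal strip along the case's front edge, on its upper face (case frame x -35, y 0, z 50 mm). The strip is six level, identical plates, each 36 mm along the case's y and 41 mm along x, centres at y = -90, -54, -18, 18, 54, 90 mm. Five are rigid; one, not to be told by eye, is the sprung cover of the notch.
- shutter (a joint): How far the sprung cover (a whole plate of the strip) has sunk into the notch, in m: 0 level with the strip, 0.008 bottomed on the release. It sinks under about 0.6 N rising to 1.4 N and springs back when left. The notch is 36 (y) by 41 mm (x), with rigid sides; its front wall is 4 mm lower than the strip, the others are level with it.
- release (a joint): How far the release under the cover has been pressed, in m: 0 locked, 0.006 fully home. It moves once the cover has bottomed, takes about 4 to 7 N, and stays where it is left. Fully home the cover's face stands 14 mm below the strip.
- case_lid (a joint): Lid angle in rad: 0 shut, about 0.24 sprung ajar (front edge 15 mm up). It is linked to the release and rises as that goes down. Hinged along the rear edge.
- vial: Loose capped sample vial, 26 mm diameter, 59 mm high, standing left of the case. Origin at the centre of its underside. Bystander.
- tin: Loose white lidded tin, 58 mm diameter, 34 mm high, left of the case. Origin at the centre of its underside. Bystander.
- stopper: Loose red-brown rubber stopper, 27 mm diameter, 25 mm high, right of the case. Origin at the centre of its underside. Bystander.

How it is judged:
By the outcome, as a careful person would: the job done as asked, in the order asked, and still so for the second after the job is handed in, with the robot touching nothing.
It also fails if it takes over 48 s, if anything falls off the work surface, if the arm or the gripper's body presses on something with over 40 N, if the wrist force passes 120 N, or if a joint passes its speed limit or range.

## Working session

There is one attempt and no reset: what is moved stays moved. The work goes in short steps, Python scripts to look and compute and a tool call to move; the robot and the scene stay as the last step left them, time stands still between calls to the robot, and variables do not carry over. Pictures are saved under pics/ and viewed, at most 10 in all, crops included, and the job is handed in when it is done.

Besides the shell and the picture viewer there is one more tool, called after ">>>" in YAML: its name, and indented under it one key for each argument. arm_command: Moves the arm, as the interface text tells. Shifts and turns lie within -1 to 1; 1 stands for 0.5 m of shift or 0.5 rad of turn. Its arguments: {"type":"object","properties":{"steps":{"type":"array","items":{"type":"array","items":{"type":"array","items":{"type":"number"}}}}},"required":["steps"]}

```bash
mkdir -p pics; ls; python3 - <<'E'
from workcell import status, vision, ticket, robot
import cv2,numpy as np
s=status.state(); print({k:np.round(v,3).tolist() for k,v in s.items()}); print(robot.tcp_to_tips)
for n in("top","scene"):
    d=vision.get_image(n); np.savez(f"pics/{n}0.npz",**d); cv2.imwrite(f"pics/{n}0.png",d["img"][:,:,::-1]); print(n,d["K"].tolist(),d["R"].round(3).tolist(),d["t"])
E
```

```text
pics
{'t': 0.0, 'joints': [-1.347, 0.351, 1.652, -0.0, 1.139, -0.085], 'joint_velocities': [-0.001, -0.001, 0.0, 0.0, -0.0, 0.002], 'joint_torque': [-0.0, -50.611, -29.14, -0.0, 0.005, -0.0], 'position': [167.107, -523.68, 255.764], 'ee_rot': [-0.001, 0.988, 0.154, -0.0], 'wrist_force': [-0.057, 0.117, -0.458], 'ft_torque': [0.028, 0.044, 0.0], 'grip_force': 0.0, 'width': 85.625}
25.0
top [[405.3444799013892, 0.0, 277.1781328285951], [0.0, 405.3444799013892, 214.65405933191963], [0.0, 0.0, 1.0]] [[-0.001, -1.0, 0.013], [-0.987, -0.001, -0.163], [0.163, -0.013, -0.986]] [273.39156697 544.23971282 838.9652841 ]
scene [[537.0885577137162, 0.0, 283.38620780105254], [0.0, 537.0885577137162, 202.5127335621973], [0.0, 0.0, 1.0]] [[-0.835, -0.55, -0.002], [-0.362, 0.553, -0.75], [0.414, -0.626, -0.661]] [ 590.24077051  103.6003492  1030.98016137]
```

View pics/top0.png

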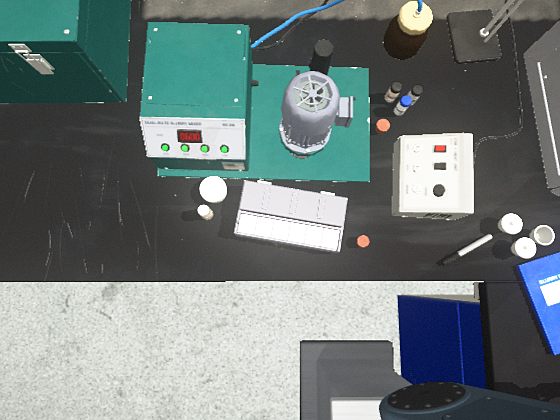

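The top view shows the grey case at about (290,215). Its bright strip runs along the near edge from (237,228) to (342,243). The tin is at (212,190), the vial at (205,212) and the stopper at (363,241). The motor stands behind the case.

```bash
cat > h.py <<'E'
import numpy as np
def world(d):
    K,R,t,z=d["K"],d["R"],d["t"],d["range_z"]
    v,u=np.mgrid[:z.shape[0],:z.shape[1]]
    c=np.stack([(u-K[0,2])/K[0,0]*z,(v-K[1,2])/K[1,1]*z,z],-1)
    return (c-t)@R
def proj(d,X):
    c=d["R"]@np.asarray(X,float)+d["t"]; p=d["K"]@c; return p[:2]/p[2]
E
python3 - <<'E'
from h import *
import cv2
d=dict(np.load("pics/top0.npz")); W=world(d)
roi=np.zeros(W.shape[:2],bool); roi[175:260,222:356]=1
m=roi&(W[...,2]>38)&(W[...,2]<70)&(d["range_z"]>0)
n,l,st,_=cv2.connectedComponentsWithStats(m.astype(np.uint8)); k=1+st[1:,4].argmax(); P=W[l==k]
print(st[1:].tolist())
r=cv2.minAreaRect(P[:,:2].astype(np.float32)); print(r, cv2.boxPoints(r).round(1).tolist(), np.percentile(P[:,2],[5,25,50,75,95]).round(1))
for c in [(300,240),(260,232),(290,200),(240,232),(338,246),(212,190),(205,211),(363,241),(315,100)]: print(c,W[c[1],c[0]].round(1))
im=cv2.resize(d["img"][170:260,180:380,::-1],None,fx=4,fy=4,interpolation=cv2.INTER_CUBIC); cv2.imwrite("pics/c1.png",im)
E
```

```text
[[234, 180, 114, 72, 5816]]
((544.4432983398438, 243.10581970214844), (230.05274963378906, 123.90103912353516), 80.13246154785156) [[463.70001220703125, 140.39999389648438], [585.7999877929688, 119.19999694824219], [625.2000122070312, 345.79998779296875], [503.1000061035156, 367.0]] [47.1 50.2 56.3 59.  61.1]
(300, 240) [487.8 225.1  53.2]
(260, 232) [505.3 310.5  49.6]
(290, 200) [573.8 246.1  57.3]
(240, 232) [505.7 353.5  46.4]
(338, 246) [475.6 143.3  46.6]
(212, 190) [600.8 417.8  33.9]
(205, 211) [549.  427.6  59.9]
(363, 241) [488.5  84.3  25.1]
(315, 100) [696.9 214.  282.7]
```

View pics/c1.png

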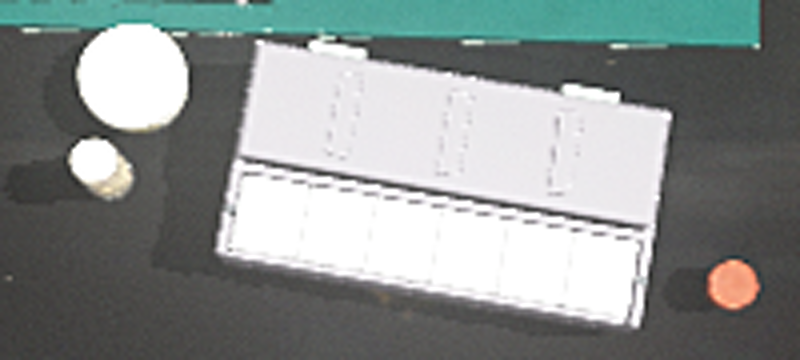

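View pics/scene0.png

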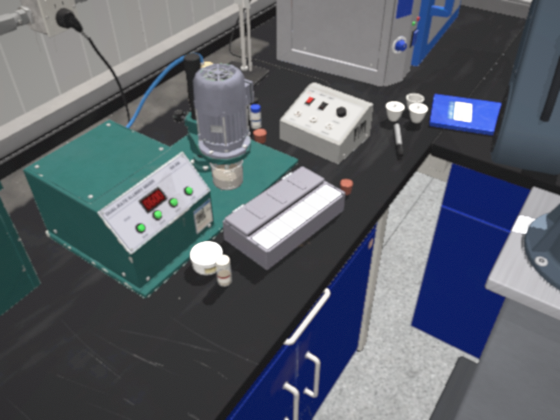

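The crop shows six plates between (232,170) and (640,320), with the lid behind them. The scene view shows clear space above and in front of the case. Next I work out the strip frame and the moves.

```bash
cat >> h.py <<'E'
from scipy.spatial.transform import Rotation as Ro
YAW=-0.172; MID=np.array([508.,249.5,50.]); EX=np.array([np.cos(YAW),np.sin(YAW),0]); EY=np.array([-EX[1],EX[0],0])
def plan(p,tip,yaw=YAW,s=None):
    "units to bring TCP to p (mm) with tool down, tool x at yaw"
    if s is None:
        from workcell import status; s=status.state()
    q=s["ee_rot"]; R=Ro.from_quat([q[1],q[2],q[3],q[0]])
    T=Ro.from_euler("z",yaw)*Ro.from_euler("x",np.pi)
    d=R.inv().apply(np.array(p)-s["position"])/500; r=(R.inv()*T).as_rotvec()/0.5
    print("shift",d.round(4),"turn",r.round(4))
def ray(d,uv,z):
    r=d["R"].T@np.linalg.solve(d["K"],[uv[0],uv[1],1]); c=-d["R"].T@d["t"]; return c+r*(z-c[2])/r[2]
E
python3 - <<'E'
from h import *
d=dict(np.load("pics/top0.npz"))
for n,c in dict(strip_lt=(243,168),strip_rb=(637,322),strip_lb=(228,248),strip_rt=(645,240),case_lf=(218,254),case_rf=(640,326)).items():
    X=ray(d,(180+(c[0]+.5)/4-.5,170+(c[1]+.5)/4-.5),50); print(n,X.round(1),((X-MID)@EX).round(1),((X-MID)@EY).round(1))
plan([508,249.5,256],0)
E
```

```text
strip_lt [549.5 353.1  50. ] 23.2 109.2
strip_rb [466.5 142.2  50. ] -22.5 -112.8
strip_lb [506.  360.5  50. ] -20.9 109.0
strip_rt [510.6 136.8  50. ] 21.8 -110.6
case_lf [502.8 365.8  50. ] -25.0 113.7
case_rf [464.4 140.7  50. ] -24.3 -114.7
shift [ 1.1195e+00 -1.2661e+00  1.0000e-03] turn [-2.000e-03  3.000e-04  9.616e-01]
```

>>> arm_command:
  steps:
    - [[0.41,-0.46,0,0,0,0.5,0],[0.41,-0.46,0,0,0,0.96,0],[0.41,-0.46,0,0,0,0.96,0],[0.41,-0.46,0,0,0,0.96,0],[0.41,-0.46,0,0,0,0.96,0]]

```text
t: 0.72
position: [292.9, -240.6, 256.3]
ee_rot: [0.0, 0.996, -0.086, 0.0]
wrist_force: [1.0, 0.6, -0.2]
width: 0.3
grip_force: 0.0
```

```bash
python3 -c "
from h import *; plan([505,250,225],0)"
```

```text
shift [ 0.2505 -1.0393  0.0626] turn [ 0.     -0.0004  0.0008]
```

>>> arm_command:
  steps:
    - [[0.14,-0.58,0.0,0,0,0,0],[0.14,-0.58,0,0,0,0,0],[0.14,-0.58,0,0,0,0,0],[0.14,-0.58,0,0,0,0,0],[0.14,-0.58,0,0,0,0,0]]

```text
t: 1.35
position: [411.3, 33.6, 256.3]
ee_rot: [-0.0, 0.996, -0.085, 0.0]
wrist_force: [0.7, -0.2, 0.0]
width: -0.0
grip_force: 0.0
```

>>> arm_command:
  steps:
    - [[0.11,-0.46,0.06,0,0,0,0],[0.11,-0.46,0.06,0,0,0,0],[0.11,-0.46,0.06,0,0,0,0],[0.11,-0.46,0.06,0,0,0,0],[0.11,-0.46,0.06,0,0,0,0]]

```text
t: 1.98
position: [504.5, 251.0, 225.0]
ee_rot: [0.0, 0.996, -0.084, -0.001]
wrist_force: [-0.7, -1.0, -0.4]
width: -0.1
grip_force: 0.0
```

```bash
python3 - <<'E'
from h import *
from workcell import status,vision,robot
import cv2
s=status.state(); print(s["position"],s["joints"],s["wrist_force"],robot.tcp_to_tips)
plan(MID+[0,0,90],0)
d=vision.get_image("wrist"); np.savez("pics/w1.npz",**d); cv2.imwrite("pics/w1.png",d["img"][:,:,::-1])
for y in(-90,0,90): print(y,proj(d,MID+EY*y).round(1))
e=vision.get_image("scene"); np.savez("pics/s1.npz",**e); cv2.imwrite("pics/s1.png",cv2.resize(e["img"][60:280,150:400,::-1],None,fx=2.5,fy=2.5))
E
```

```text
[504.46634613 250.97757356 224.98472925] [3.78926493e-01 4.09415204e-01 1.64836345e+00 2.82470836e-04
 1.08513595e+00 2.11786040e+00] [-0.71548559 -1.03127899 -0.3541485 ] 25.0
shift [0.0077 0.0016 0.17  ] turn [0.001  0.0025 0.0075]
-90 [384.5 186.4]
0 [275.8 186. ]
90 [167.1 185.5]
```

View pics/w1.png

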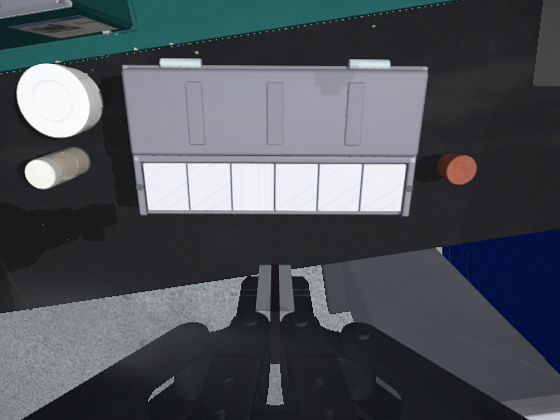

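View pics/s1.png

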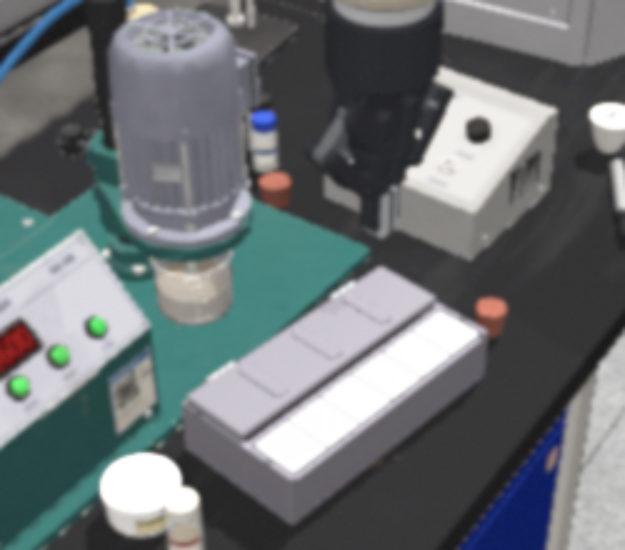

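The wrist view shows the plates spanning columns 142–407 and rows 162–211, so the strip middle is at (274.5,187). My estimate projects to (275.8,186), so I'll shift 1 mm towards +y. The closed tips, at about (275,265), are narrow. In the scene view the gripper is clear of everything. I'll go above plate y=+18 with the tips 10 mm over the strip.

```bash
sed -i 's/MID=np.array(\[508.,249.5,50.\])/MID=np.array([508.2,250.5,50.])/' h.py; python3 - <<'E'
from h import *
d=dict(np.load("pics/w1.npz")); W=world(d); print(d["K"][0,0])
for r in (266,270,276,280,290,300,310):
    row=W[r]; m=(row[:,2]>150)&(np.abs(np.arange(560)-275)<70); X=row[m]
    if len(X): Y=(X-np.array([504.5,251,0]))@EY; Xx=(X-np.array([504.5,251,0]))@EX; print(r,"y",Y.min().round(1),Y.max().round(1),"x",Xx.min().round(1),Xx.max().round(1),"z",X[:,2].min().round(1),X[:,2].max().round(1))
plan(MID+18*EY+[0,0,35],0)
E
```

```text
364.5031685792936
266 y -6.1 6.9 x 10.8 12.0 z 203.4 205.7
270 y -6.0 6.7 x 10.8 83.9 z 207.0 341.6
276 y -11.2 11.9 x 6.8 83.9 z 204.9 341.6
280 y -12.5 13.3 x 6.9 12.0 z 208.4 217.2
290 y -13.1 13.9 x 6.8 12.5 z 215.9 225.2
300 y -12.9 13.6 x 6.8 11.9 z 222.9 230.8
310 y -13.1 13.8 x 6.7 83.9 z 229.0 341.6
shift [ 0.0082 -0.0416  0.2814] turn [0.0017 0.0023 0.0032]
```

>>> arm_command:
  steps:
    - [[0.008,-0.042,0.28,0.0,0.0,0.003,0],[0.008,-0.042,0.28,0,0,0.003,0],[0.008,-0.042,0.28,0,0,0.003,0],[0.008,-0.042,0.28,0,0,0.003,0],[0.008,-0.042,0.28,0,0,0.003,0]]

```text
t: 2.7
position: [513.0, 268.6, 88.8]
ee_rot: [-0.001, 0.996, -0.086, 0.002]
wrist_force: [-0.3, -1.1, -0.1]
width: 0.1
grip_force: 0.0
```

>>> arm_command:
  steps:
    - [[0,0,0.008,0,0,0,0],[0,0,0.014,0,0,0,0],[0,0,0.016,0,0,0,0],[0,0,0.018,0,0,0,0],[0,0,0.018,0,0,0,0]]

```text
t: 3.32
position: [511.8, 268.6, 77.2]
ee_rot: [0.0, 0.996, -0.086, -0.0]
wrist_force: [-0.1, -0.1, 0.3]
width: -0.3
grip_force: 0.0
```

```bash
cat > st.py <<'E'
from h import *
from workcell import status
s=status.state(); p=s["position"]-MID
print(round(s["t"],2),"x",(p@EX).round(2),"y",(p@EY).round(2),"tip above strip",(p[2]-25).round(2),"F",s["wrist_force"].round(2))
E
python3 st.py
```

```text
3.33 x 0.49 y 18.44 tip above strip 2.24 F [-0.11 -0.13  0.3 ]
```

>>> arm_command:
  steps:
    - [[0,0,0.002,0,0,0,0],[0,0,0.004,0,0,0,0],[0,0,0.006,0,0,0,0],[0,0,0.006,0,0,0,0]]

```text
t: 3.82
position: [511.9, 268.6, 74.2]
ee_rot: [-0.0, 0.996, -0.086, 0.0]
wrist_force: [-0.7, 0.4, 0.6]
width: -0.3
grip_force: 0.2
```

```bash
python3 st.py
```

```text
3.83 x 0.52 y 18.46 tip above strip -0.75 F [-0.68  0.45  0.61]
```

>>> arm_command:
  steps:
    - [[0,0,0.002,0,0,0,0],[0,0,0.004,0,0,0,0],[0,0,0.004,0,0,0,0]]

```text
t: 4.2
position: [511.9, 268.6, 72.2]
ee_rot: [-0.0, 0.996, -0.086, 0.0]
wrist_force: [0.1, -0.4, 0.8]
width: 0.0
grip_force: 0.3
```

```bash
python3 st.py
```

```text
4.2 x 0.52 y 18.44 tip above strip -2.77 F [ 0.09 -0.45  0.83]
```

>>> arm_command:
  steps:
    - [[0,0,0.002,0,0,0,0],[0,0,0.004,0,0,0,0],[0,0,0.004,0,0,0,0]]

```text
t: 4.58
position: [511.9, 268.6, 70.3]
ee_rot: [-0.0, 0.996, -0.086, 0.0]
wrist_force: [-0.3, -0.8, 1.0]
width: 0.2
grip_force: 0.4
```

```bash
python3 st.py; python3 - <<'E'
from h import *
from workcell import vision
import cv2
d=vision.get_image("wrist"); W=world(d); print(proj(d,MID+18*EY))
cv2.imwrite("pics/w2.png",d["img"][:,:,::-1])
E
```

```text
4.58 x 0.55 y 18.45 tip above strip -4.74 F [-0.27 -0.84  1.01]
[276.47439644 291.1220476 ]
```

View pics/w2.png

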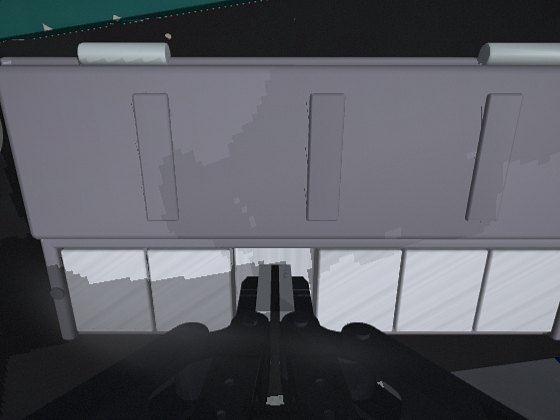

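The pictured plate under the tips spans columns 233–318. It has sunk with only about 1 N, and the fingers are centred in it, so this is the cover. I'll keep pressing.

>>> arm_command:
  steps:
    - [[0,0,0.004,0,0,0,0],[0,0,0.008,0,0,0,0],[0,0,0.01,0,0,0,0],[0,0,0.012,0,0,0,0],[0,0,0.012,0,0,0,0]]

```text
t: 5.25
position: [511.9, 268.6, 64.3]
ee_rot: [-0.0, 0.996, -0.086, 0.0]
wrist_force: [0.9, 0.1, 3.0]
width: -0.1
grip_force: 1.3
```

```bash
python3 st.py
```

```text
5.25 x 0.56 y 18.45 tip above strip -10.71 F [0.9  0.05 3.01]
```

>>> arm_command:
  steps:
    - [[0,0,0.002,0,0,0,0],[0,0,0.004,0,0,0,0],[0,0,0.006,0,0,0,0],[0,0,0.006,0,0,0,0]]

```text
t: 5.75
position: [511.9, 268.6, 61.2]
ee_rot: [-0.0, 0.996, -0.086, 0.0]
wrist_force: [-0.2, 0.8, 2.3]
width: 0.2
grip_force: 1.2
```

```bash
python3 st.py
```

```text
5.75 x 0.54 y 18.45 tip above strip -13.8 F [-0.17  0.85  2.26]
```

>>> arm_command:
  steps:
    - [[0,0,0.002,0,0,0,0],[0,0,0.003,0,0,0,0],[0,0,0.003,0,0,0,0]]

```text
t: 6.12
position: [512.1, 268.7, 60.6]
ee_rot: [-0.0, 0.996, -0.086, 0.0]
wrist_force: [-2.0, -1.0, 12.1]
width: 0.2
grip_force: 6.4
```

```bash
python3 st.py
```

```text
6.12 x 0.75 y 18.58 tip above strip -14.38 F [-1.98 -0.95 12.14]
```

>>> arm_command:
  steps:
    - [[0,0,0.001,0,0,0,0],[0,0,0.001,0,0,0,0]]

```text
t: 6.38
position: [512.2, 268.7, 60.4]
ee_rot: [-0.0, 0.996, -0.086, 0.0]
wrist_force: [-3.9, -1.5, 16.1]
width: 0.1
grip_force: 8.3
```

```bash
python3 st.py; python3 - <<'E'
from h import *
from workcell import vision
d=vision.get_image("scene"); e=dict(np.load("pics/s1.npz"))
import cv2
cv2.imwrite("pics/s2.png",cv2.resize(d["img"][150:280,190:370,::-1],None,fx=4,fy=4))
E
```

```text
6.38 x 0.81 y 18.62 tip above strip -14.57 F [-3.92 -1.46 16.14]
```

View pics/s2.png

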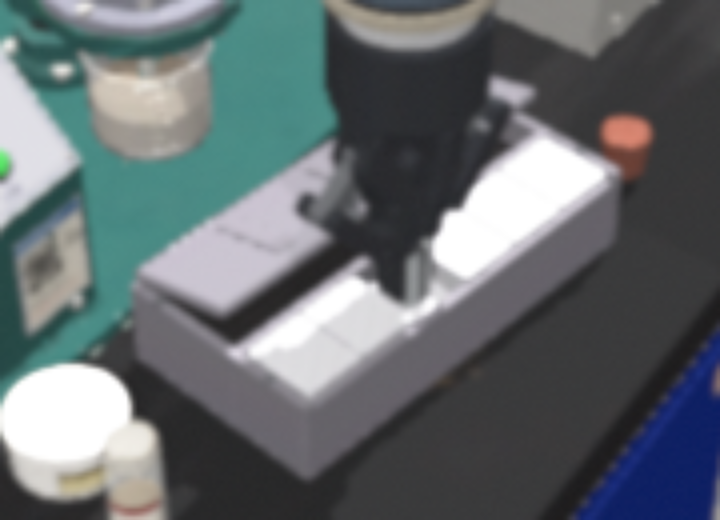

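The lid front edge is up, with a dark gap visible from (230,320) to (370,260). The tips are down in the notch and the neighbouring objects are unmoved. I'll retreat straight up with a slight bias away from the lid.

>>> arm_command:
  steps:
    - [[-0.002,0,-0.006,0,0,0,0],[-0.006,0,-0.02,0,0,0,0],[-0.006,0,-0.06,0,0,0,0],[-0.006,0,-0.12,0,0,0,0],[-0.006,0,-0.2,0,0,0,0]]

```text
t: 7.05
position: [508.1, 268.9, 159.5]
ee_rot: [0.001, 0.996, -0.086, -0.001]
wrist_force: [0.4, -0.5, -0.4]
width: -0.1
grip_force: 0.0
```

>>> arm_command:
  steps:
    - [[-0.1,0,-0.1,0,0,0,0],[-0.2,0,-0.1,0,0,0,0],[-0.25,0,-0.1,0,0,0,0],[-0.25,0,-0.1,0,0,0,0],[-0.25,0,-0.1,0,0,0,0]]

```text
t: 7.68
position: [386.4, 290.6, 209.4]
ee_rot: [-0.0, 0.996, -0.086, 0.0]
wrist_force: [0.1, 0.3, 0.2]
width: -0.3
grip_force: 0.0
```

```bash
python3 st.py; python3 - <<'E'
from h import *
from workcell import vision
import cv2
d=vision.get_image("top"); W=world(d); e=dict(np.load("pics/top0.npz"));W0=world(e)
for n,c in dict(tin=(212,190),vial=(205,211),stop=(363,241),lidfrontL=(252,208),lidfrontR=(330,220),lidfrontM=(290,213),plate3=(278,235),plate1=(248,231)).items(): print(n,W0[c[1],c[0]].round(1),W[c[1],c[0]].round(1))
cv2.imwrite("pics/t3.png",cv2.resize(d["img"][170:260,180:380,::-1],None,fx=4,fy=4,interpolation=cv2.INTER_CUBIC))
E
```

```text
7.67 x -126.82 y 18.62 tip above strip 134.36 F [0.15 0.29 0.22]
tin [600.8 417.8  33.9] [600.9 417.9  33.7]
vial [549.  427.6  59.9] [548.9 427.6  60.3]
stop [488.5  84.3  25.1] [488.4  84.7  26.9]
lidfrontL [555.6 327.6  60.2] [553.1 326.9  74.1]
lidfrontR [530.2 160.9  58.3] [527.9 163.1  73.3]
lidfrontM [545.5 246.3  56.9] [542.4 247.1  75.3]
plate3 [498.8 271.9  50.7] [499.7 271.8  42.8]
plate1 [507.4 336.2  50.1] [507.3 336.1  50.7]
```

View pics/t3.png

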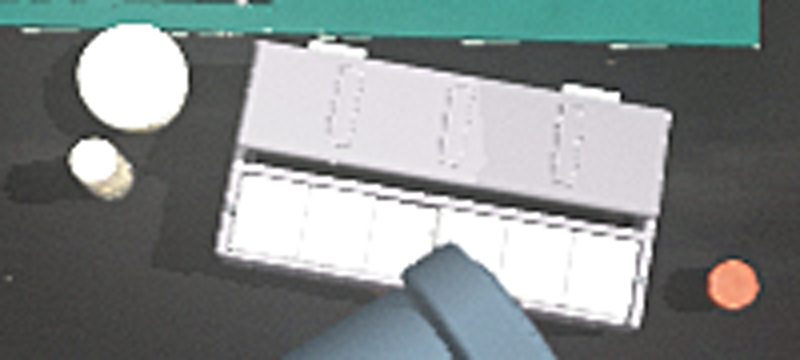

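The top view shows the lid's front edge raised about 15 mm (74–75 against 57–60 mm before). The tin, vial and stopper haven't moved, and the arm is clear.

```bash
python3 -c "
from workcell import ticket; print(ticket.finish_job())"
```

```text
the job is handed in; nothing more can be done
None
```

I found the sprung cover on the first plate tried (y = +18 mm), pressed the release to its hard stop, and the lid sprung about 15 mm ajar; the arm came clear with the vial, tin and stopper unmoved, and I handed the job in at about 7.7 s.

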